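# Bring the sample over the lens of the inverted microscope

## Robot

A 6-joint arm with a two-finger parallel gripper is mounted at the origin on the work surface. World frame = base frame: x ahead of the robot, y to its left, z up, the work surface at z = 0. Lengths are in m, angles in rad, forces in N, time in s.
With the tool pointing down it reaches from about 0.35 to 0.85 m from the base axis. Payload 8.1 kg.
Tool frame: the origin (TCP) lies where the fingers leave the gripper's body, on its centre line; the fingertips stand 84 mm ahead of it and the grasp point (between the pads) lies 65 mm ahead of it; z points along the fingers, y is the line along which they close (so a half turn about z gives the same grasp; the last joint's range is limited). The gripper opens to 93 mm and grips with 3 to 60 N. Pads are 15 mm wide; open, the fingers measure 128 mm over their backs; the gripper's body (75 mm by 188 mm) begins 65 mm behind the grasp point.
Start: joints at [1.164, 0.13, 1.488, -0, 1.523, -0.085], TCP at [0.19, 0.569, 0.303] pointing down, gripper open.
Joint ranges: [-2.96, 2.96], [-0.89, 2.26], [0.02, 2.5], [-1.34, 4.48], [0, 2.73], [-2.66, 2.66]. Speed limits (rad/s): [2.39, 2.39, 2.79, 3.14, 3.14, 3.14].

## Interface

Orientations are given as a rotation vector (axis times angle).
In Python, from plant import robot gives the robot as it stands.
- The arm moves only by the shell command python3 -m jog 'ROWS' [FORCE]. ROWS is text: rows parted by semicolons, each of 5 numbers parted by spaces: the opening, from 0 (shut) to 1 (fully open), then the shift along the tool's x, y, z in m, then the turn about the tool's z in degrees. A call has 1 to 10 rows; each row shifts and turns the commanded pose from where the row before left it, along the tool's axes as they then stand; what a row does not reach is not made up. A row lasts 1/12 s, in which the tool goes at most 41.7 mm and 7.16 degrees, less where a joint would pass 70% of its speed; a pose out of reach is approached as far as the arm can. A call with a gripper value outside its range is refused whole. The fingers move at their own pace and stop on an object; FORCE is the grip in N (left out, the last holds). Time passes only in rows, so rows that do not move let the fingers close. It gives the time, the measured TCP pose, the force, the opening and the grip force at its end, in the units of the state.
- robot.read_state(): the state, without advancing time (a new reading comes with each control period).
- robot.read_camera(name): name is "side" or "top"; returns a dict with "color" (384x512x3 uint8, red, green, blue), "intrinsics" (3x3 intrinsics, pixels), "pose" (4x4, takes a point from camera to world coordinates). Camera axes: x right, y down, z forward; pixel columns grow to the right and rows downward; lengths in m; the calibration is good to about 2 mm. A picture is of the moment at which its call begins. There is no depth.
- robot.close_job(): hands the job in; it is judged then, once.
The state is a dict: "t": time; "q": joint angles; "dq": joint speeds; "joint_torque": joint torques, N m; "tool_pos": TCP position; "orientation": TCP orientation; "force": force on the tool from outside, world axes, zero at the start; "wrist_torque": the same for the moment, N m; "opening": finger opening in m; "gripper_force": force on a finger pad.
Only numpy, scipy, OpenCV 4.12 (cv2) and the standard library are available. Lean on these libraries where they do the work, as an engineer would, in place of code of your own. Each camera call takes 0.05 s, during which the arm holds its last target. There are 200 camera calls.

## Task

The knobbed sample holder hangs in the L-shaped slot of the microscope's deck. Without picking it up, push its knob with a fingertip along the slot to the corner, round the corner, and on to the far end of the slot, so that the sample sits fully home over the lens there. Keep the holder down in its slot, leave everything else where it is, and finish with the hand clear of the knob.

Things in the scene. Friction and masses are not known exactly. Their poses are not given: they have to be found in the camera images.
- microscope: Inverted microscope, fixed: white box with a flat aluminium deck 50 mm above the bench (x -125 to 125, y -130 to 120 mm). Origin on the bench under the deck's middle; x to its rear, y to its left seen from its front, z up. Behind the deck (x 125 to 180 mm) a housing 52 mm high with a tilted screen, top 123 mm high. An L-shaped slot, 22 mm wide and deep, square-cornered, is cut in it.
- slot_start (a point): Start of the slot's first leg, on its middle line at deck height: (-55, -45, 50) mm in the microscope's frame; axes as the microscope's. The leg runs from here along +x to slot_corner; the cut itself begins 11 mm before this point.
- slot_corner (a point): Middle of the slot's corner at deck height: (35, -45, 50) mm in the microscope's frame, 90 mm from slot_start along x. The second leg runs from here along +y. The holder's plug has 1.5 mm of play to each side: here the wall stops its centre 1.5 mm further along x.
- slot_end (a point): Where the holder belongs, at the far end of the slot's second leg, above a small glass lens in the slot's floor, at deck height: (35, 45, 50) mm in the microscope's frame, 90 mm from slot_corner along y. The end wall stops the holder's centre 1.5 mm beyond this point.
- holder: Sample holder, loose, about 100 to 180 g: steel disc 52 mm across, 5 mm thick, lying on the deck; upright black knob on it, 22 mm across, top 39 mm above the deck; below, a plug 19 mm across, 16 mm long, hanging in the slot. Origin: centre of the disc's underside, z up. Starts 10 to 40 mm along the first leg. Slides easily (about 0.3 N of friction), stays where left, turns freely.
- mount_a: Bystander on the deck, loose: black cylinder without knob or disc, 30 mm across, 20 mm high, inside the angle of the L. Origin at its underside.
- mount_b: Bystander on the deck, loose: black cylinder, 25 mm across, 18 mm high, at the deck's rear right. Origin at its underside.
- dropper: Bystander: amber bottle 36 mm across, 85 mm high, on the bench at the microscope's right. Origin at its underside.
- dish: Bystander: open glass dish 90 mm across, 16 mm high, on the bench at the microscope's left. Origin at its underside.
- beaker: Bystander: glass beaker 66 mm across, 90 mm high, on the bench at the microscope's left. Origin at its underside.
- tweezers: Bystander: steel tweezers 116 mm long, 6 mm high, lying in front of the microscope. Origin in the middle, at the bench; x along their length.
- slidebox: Bystander: white box 82 x 32 x 30 mm on the bench at the microscope's right front. Origin at its underside; x along its length.
Mind the look-alikes: they are no part of the job. There is more than one size of the holder; the one meant has the size given above.

How it is judged:
By the outcome, as a careful person would: the job done as asked, in the order asked, and still so for the second after the job is handed in, with the robot touching nothing.
It also fails if it takes over 48 s, if anything falls off the work surface, if the arm or the gripper's body presses on something with over 40 N, if the wrist force passes 120 N, or if a joint passes its speed limit or range.

## Working session

There is one attempt and no reset: what is moved stays moved. The work goes in short steps, Python scripts to look and compute and a shell command to move; the robot and the scene stay as the last step left them, time stands still between calls to the robot, and variables do not carry over. Pictures are saved under pics/ and viewed, at most 10 in all, crops included, and the job is handed in when it is done.

```bash
ls; mkdir -p pics; python3 - <<'E'
from plant import robot
import cv2
for n in("top","side"):
    c=robot.read_camera(n); cv2.imwrite(f"pics/{n}0.png",c["color"][:,:,::-1]); print(c["intrinsics"],c["pose"])
s=robot.read_state(); print(s)
E
```

```text
pics
[[357.40701954   0.         254.53139085]
 [  0.         357.40701954 196.41195439]
 [  0.           0.           1.        ]] [[ 0.0241869  -0.98184898  0.18811587  0.43145962]
 [-0.99968996 -0.02486769 -0.00125941  0.03116585]
 [ 0.00591456 -0.18802709 -0.98214603  0.85053624]
 [ 0.          0.          0.          1.        ]]
[[488.39126048   0.         260.14014591]
 [  0.         488.39126048 196.52495322]
 [  0.           0.           1.        ]] [[ 0.9901859  -0.08596644  0.11018918  0.47076311]
 [-0.13917931 -0.67814673  0.72162742 -0.74210131]
 [ 0.0126887  -0.72988135 -0.68345608  0.77593727]
 [ 0.          0.          0.          1.        ]]
{'t': 0.1, 'q': array([ 1.16357839e+00,  1.31115341e-01,  1.48915764e+00, -1.40868819e-05,
        1.52300084e+00, -8.53610676e-02]), 'dq': array([-3.81627929e-04,  2.40546245e-04, -3.51550028e-03,  2.66592221e-04,
        1.20699547e-06,  1.42661087e-03]), 'joint_torque': array([ 1.57632483e-03, -5.61335385e+01, -4.93097484e+01,  7.70475925e-02,
        2.90867529e-02, -1.05502261e-04]), 'tool_pos': array([0.18961018, 0.56886081, 0.30178148]), 'orientation': array([-5.03327486e-01, -3.10060797e+00,  2.56615587e-03]), 'force': array([-0.75152609, -0.89378919, -0.21516465]), 'wrist_torque': array([0.01054727, 0.01165165, 0.00160503]), 'gripper_force': 0.0, 'opening': 0.09298806092682567}
```

View pics/top0.png

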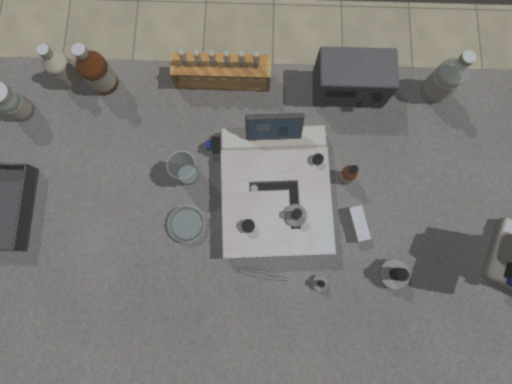

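View pics/side0.png

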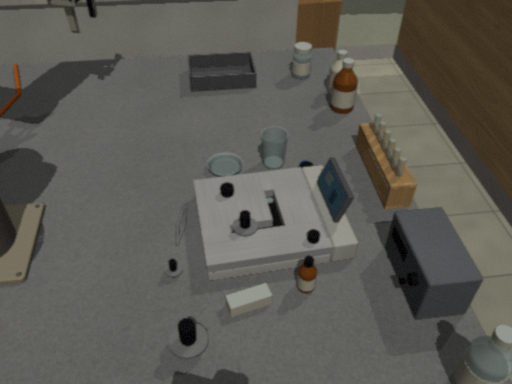

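Candidates in the top view are the holder in the slot (296,214), a small knobbed disc on the bench (320,284), a large knobbed disc on the bench (396,274), mount_a (248,226) and mount_b (318,159). I choose (296,214): it has a disc and knob and hangs in the slot. A close crop will check that.

```bash
python3 - <<'E'
import cv2,numpy as np
a=cv2.imread("pics/top0.png")[120:265,210:345]; b=cv2.imread("pics/side0.png")[155:285,185:360]
a=cv2.resize(a,None,fx=4,fy=4,interpolation=cv2.INTER_CUBIC)[:, :]
b=cv2.resize(b,None,fx=4,fy=4,interpolation=cv2.INTER_CUBIC)
cv2.imwrite("pics/topc.png",a);cv2.imwrite("pics/sidec.png",b)
E
```

```text
(no output)
```

View pics/topc.png

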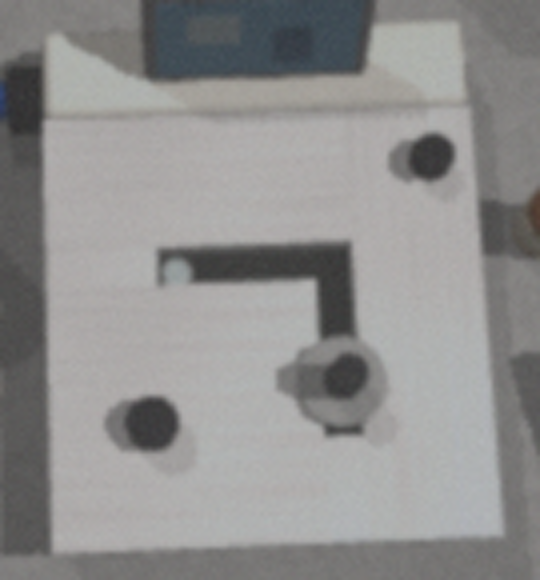

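View pics/sidec.png

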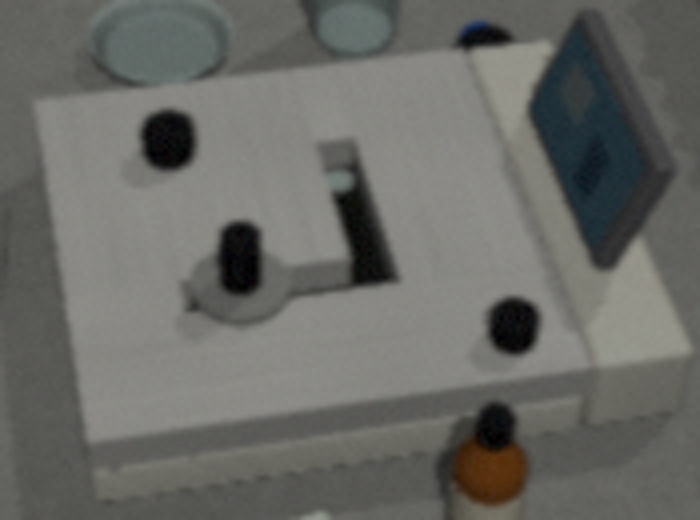

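The crops confirm the choice: the disc with an upright knob sits in the slot at top crop (345,380) and side crop (240,285). The lens is at the far end of the slot, top crop (177,272). Next I triangulate the features.

```bash
cat > h.py <<'E'
import numpy as np,cv2
from plant import robot
def ray(c,p):
    d=c["pose"][:3,:3]@np.linalg.solve(c["intrinsics"],[p[0],p[1],1]); return c["pose"][:3,3],d
def onz(c,p,z):
    o,d=ray(c,p); return o+d*(z-o[2])/d[2]
def tri(a,p,b,q):
    o,d=ray(a,p);e,f=ray(b,q)
    s=np.linalg.lstsq(np.c_[d,-f],e-o,rcond=None)[0]
    return (o+d*s[0]+e+f*s[1])/2,np.linalg.norm(o+d*s[0]-e-f*s[1])
E
python3 - <<'E'
from h import *
np.set_printoptions(precision=4,suppress=True)
T,S=robot.read_camera("top"),robot.read_camera("side")
tc=lambda p:(p[0]/4+209.6,p[1]/4+119.6); sc=lambda p:(p[0]/4+184.6,p[1]/4+154.6)
P={"outcorner":((351,242),(398,279),(46,-56)),"endouter":((159,248),(357,139),(46,56)),"FL":((52,552),(37,101),(-125,120)),
"FR":((503,537),(92,440),(-125,-130)),"RR":((469,104),(585,369),(125,-130)),"RL":((44,117),(472,52),(125,120))}
A=[];B=[]
for k,(t,s,m) in P.items():
    x,e=tri(T,tc(t),S,sc(s)); g=onz(T,tc(t),.05);h=onz(S,sc(s),.05); print(k,x,e,g[:2],h[:2]); A.append(m);B.append((g[:2]+h[:2])/2)
A=np.array(A)/1e3;B=np.array(B)
a=A-A.mean(0);b=B-B.mean(0);th=np.arctan2((a[:,0]*b[:,1]-a[:,1]*b[:,0]).sum(),(a*b).sum())
R=np.array([[np.cos(th),-np.sin(th)],[np.sin(th),np.cos(th)]]);o=B.mean(0)-R@A.mean(0)
print("yaw",np.degrees(th),"o",o,"res",B-(A@R.T+o))
for n,m in(("start",(-55,-45)),("corner",(35,-45)),("end",(35,45))): print(n,o+R@(np.array(m)/1e3))
k,e=tri(T,tc((347,372)),S,sc((241,231)));print("knob",k,e)
for w in (onz(T,tc((347,372)),.089),onz(S,sc((241,231)),.089)): print(w,"mic",R.T@(w[:2]-o)*1e3)
ma=(onz(T,tc((153,423)),.07),onz(S,sc((168,132)),.07)); print("ma",[R.T@(w[:2]-o)*1e3 for w in ma])
np.savez("fit.npz",R=R,o=o)
E
```

```text
outcorner [ 0.6246 -0.0671  0.0529] 0.00046116663952201975 [ 0.6255 -0.0675] [ 0.625  -0.0645]
endouter [0.62   0.0429 0.0504] 0.0019233293877331814 [0.6191 0.0429] [0.6211 0.0435]
FL [0.4465 0.0973 0.0502] 0.0018319079101660656 [0.4455 0.0973] [0.4474 0.0975]
FR [ 0.4614 -0.1514  0.0522] 0.003391143550381157 [ 0.4598 -0.152 ] [ 0.4631 -0.1495]
RR [ 0.7077 -0.1363  0.0509] 0.004742125311453497 [ 0.7105 -0.1366] [ 0.7055 -0.1363]
RL [0.6988 0.1126 0.0467] 0.003257772775302566 [0.696  0.1122] [0.6995 0.1094]
yaw 3.063154315609582 o [ 0.5777 -0.0145] res [[-0.0014  0.0019]
 [-0.0005 -0.0007]
 [ 0.     -0.0013]
 [ 0.0016  0.0002]
 [-0.0015  0.0011]
 [ 0.0017 -0.0012]]
start [ 0.5252 -0.0623]
corner [ 0.615  -0.0575]
end [0.6102 0.0324]
knob [ 0.5443 -0.0604  0.0908] 0.000875673270242814
[ 0.5441 -0.0606  0.089 ] mic [-35.9596 -44.3371]
[ 0.5449 -0.0586  0.089 ] mic [-35.0387 -42.2897]
ma [array([-58.4036,  60.8893]), array([-57.8654,  57.833 ])]
```

```bash
cat > st.py <<'E'
import numpy as np
from plant import robot
from scipy.spatial.transform import Rotation as Ro
f=np.load("fit.npz");R,o=f["R"],f["o"]
s=robot.read_state();M=Ro.from_rotvec(s["orientation"]).as_matrix();p=s["tool_pos"]
print("t",round(s["t"],2),"mic mm",np.round(R.T@(p[:2]-o)*1e3,1),"tip z",round(p[2]*1e3-84,1),"toolx mic deg",np.round(np.degrees(np.arctan2(*(R.T@M[:2,0])[::-1])),2),"F mic",np.round(R.T@s["force"][:2],2),round(s["force"][2],2),"op",round(s["opening"],4))
E
python3 -m jog '0 0 0 0 -7.1;0 0 0 0 -7.1;0 0 0 0 -7.1;0 0 0 0 0;0 0 0 0 0' 5; python3 st.py
```

```text
t: 0.62
tool_pos: [0.1897, 0.5691, 0.3025]
orientation: [0.072, -3.141, 0.001]
force: [-1.2, -0.1, -0.2]
opening: 0.0643
gripper_force: 0.0
t 0.62 mic mm [-356.2  603.5] tip z 218.5 toolx mic deg 179.57 F mic [-1.24 -0.04] -0.17 op 0.0643
```

```bash
python3 -m jog '0 -.012 -.027 0 0;0 -.012 -.027 0 0;0 -.012 -.027 0 0;0 -.012 -.027 0 0;0 -.012 -.027 0 0;0 -.012 -.027 0 0;0 -.012 -.027 0 0;0 -.012 -.027 0 0;0 -.012 -.027 0 0;0 -.012 -.027 0 0' >/dev/null; python3 -m jog '0 -.012 -.027 0 0;0 -.012 -.027 0 0;0 -.012 -.027 0 0;0 -.012 -.027 0 0;0 -.012 -.027 0 0;0 -.012 -.027 0 0;0 -.012 -.027 0 0;0 -.012 -.027 0 0;0 0 0 0 0;0 0 0 0 0' >/dev/null; python3 st.py
```

```text
t 2.28 mic mm [-141.6  115.7] tip z 218.7 toolx mic deg 179.4 F mic [-0.17  0.72] -0.13 op 0.0001
```

```bash
python3 -m jog '0 -.012 -.027 0 0;0 -.012 -.027 0 0;0 -.012 -.027 0 0;0 -.012 -.027 0 0;0 -.012 -.027 0 0;0 -.012 -.026 0 0;0 0 0 .03 0;0 0 0 .03 0;0 0 0 .03 0;0 0 0 0 0' >/dev/null; python3 -m jog '0 0 0 0 0;0 0 0 0 0'>/dev/null; python3 st.py; python3 - <<'E'
from h import *
a=robot.read_camera("side")["color"][130:290,180:370,::-1]
cv2.imwrite("pics/s1.png",cv2.resize(a,None,fx=3,fy=3,interpolation=cv2.INTER_CUBIC))
E
```

```text
t 3.28 mic mm [-69.8 -43.8] tip z 130.5 toolx mic deg 179.8 F mic [ 0.75 -0.03] -0.16 op 0.0002
```

View pics/s1.png

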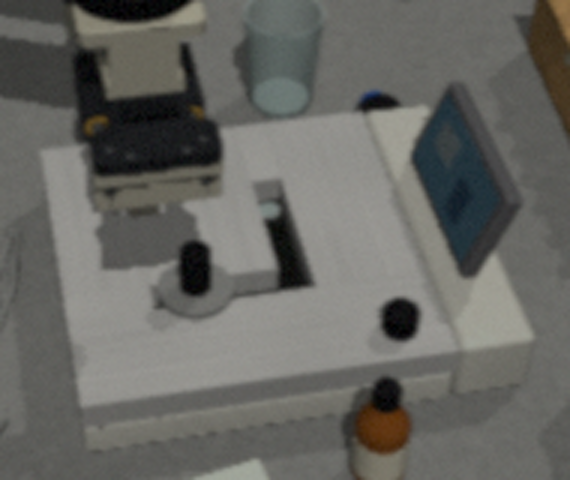

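The fingertips are at about (150,205), behind the knob at (195,255), as computed. Next I descend and start pushing.

```bash
python3 -m jog '0 0 -.0005 .016 0;0 0 -.0005 .016 0;0 0 0 .016 0;0 0 0 .016 0;0 0 0 0 0;0 0 0 0 0;0 0 0 0 0' ; python3 st.py; python3 -m jog '0 -.004 0 0 0;0 -.004 0 0 0;0 -.004 0 0 0;0 -.004 0 0 0;0 -.004 0 0 0;0 -.004 0 0 0;0 -.004 0 0 0;0 -.004 0 0 0;0 0 0 0 0;0 0 0 0 0'; python3 st.py
```

```text
t: 3.92
tool_pos: [0.511, -0.0637, 0.1511]
orientation: [-0.078, 3.138, -0.001]
force: [-0.5, -0.5, 1.6]
opening: 0.0008
gripper_force: 0.0
t 3.92 mic mm [-69.2 -45.6] tip z 67.1 toolx mic deg 179.8 F mic [-0.56 -0.43] 1.56 op 0.0008
t: 4.75
tool_pos: [0.5419, -0.062, 0.1486]
orientation: [0.079, -3.141, -0.0]
force: [-0.1, -0.3, -0.2]
opening: 0.0003
gripper_force: 0.0
t 4.75 mic mm [-38.3 -45.5] tip z 64.6 toolx mic deg 179.8 F mic [-0.13 -0.33] -0.2 op 0.0003
```

```bash
python3 -m jog '0 -.004 0 0 0;0 -.005 0 0 0;0 -.005 0 0 0;0 -.005 0 0 0;0 -.005 0 0 0;0 -.005 0 0 0;0 -.005 0 0 0;0 -.005 0 0 0;0 -.004 0 0 0;0 -.002 0 0 0'>/dev/null; python3 -m jog '0 -.001 0 0 0;0 0 0 0 0;0 0 0 0 0'>/dev/null; python3 st.py; python3 - <<'E'
from h import *
a=robot.read_camera("side")["color"][130:290,180:370,::-1]
cv2.imwrite("pics/s2.png",cv2.resize(a,None,fx=4,fy=3.7,interpolation=cv2.INTER_CUBIC))
E
```

```text
t 5.83 mic mm [  7.5 -45.7] tip z 64.7 toolx mic deg 179.8 F mic [0.27 0.78] -0.18 op 0.0004
```

View pics/s2.png

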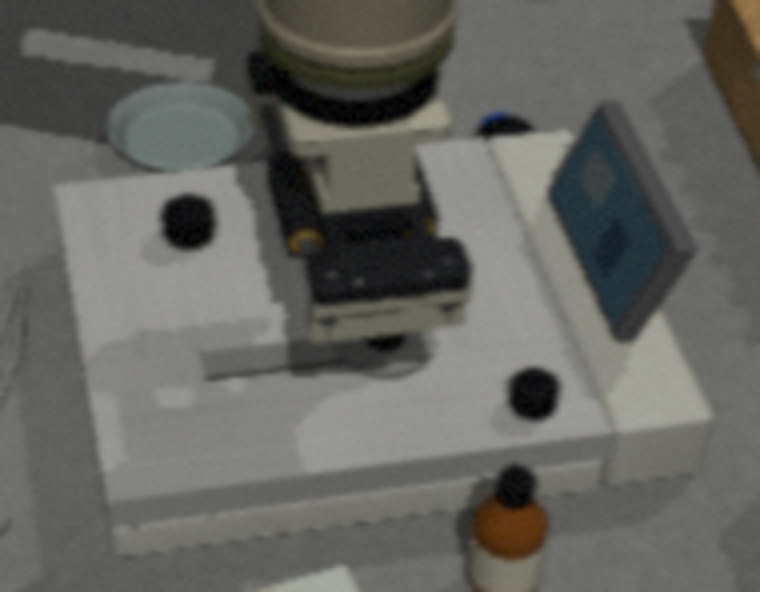

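The disc is flat on the deck at crop (390,350) and has moved along the first leg, with mount_a and mount_b unmoved. I push on to the corner wall and watch the force.

```bash
python3 -m jog '0 -.003 0 0 0;0 -.003 0 0 0;0 -.002 0 0 0;0 0 0 0 0;0 0 0 0 0'>/dev/null; python3 st.py; python3 -m jog '0 -.001 0 0 0;0 0 0 0 0;0 0 0 0 0'>/dev/null; python3 st.py;  python3 -m jog '0 -.001 0 0 0;0 0 0 0 0;0 0 0 0 0'>/dev/null; python3 st.py
```

```text
t 6.3 mic mm [ 15.6 -45.8] tip z 64.7 toolx mic deg 179.8 F mic [-0.45  0.17] 1.26 op 0.0003
t 6.55 mic mm [ 16.  -45.7] tip z 64.8 toolx mic deg 179.8 F mic [-5.62 -0.23] 4.92 op 0.0006
t 6.8 mic mm [ 16.3 -45.8] tip z 64.8 toolx mic deg 179.8 F mic [-10.2    0.46] 7.38 op 0.0002
```

Contact with the corner wall is confirmed (10 N). I back off and go round to the knob's right-hand side.

```bash
python3 -m jog '0 .003 0 0 0;0 .006 0 0 0;0 .006 0 0 0;0 0 -.01 0 0;0 0 -.01 0 0;0 0 -.01 0 0;0 0 -.01 0 0;0 0 -.004 0 0;0 0 0 0 0;0 0 0 0 0'>/dev/null; python3 st.py; python3 -m jog '0 -.008 0 0 0;0 -.008 0 0 0;0 -.008 0 0 0;0 -.008 0 0 0;0 -.003 0 0 0;0 0 0 0 0;0 0 0 0 0'>/dev/null; python3 st.py;python3 - <<'E'
from h import *
a=robot.read_camera("side")["color"][130:290,180:370,::-1]
cv2.imwrite("pics/s3.png",cv2.resize(a,None,fx=4,fy=3.7,interpolation=cv2.INTER_CUBIC))
E
```

```text
t 7.63 mic mm [  2.4 -90.2] tip z 64.6 toolx mic deg 179.74 F mic [0.07 0.05] -0.39 op 0.0008
t 8.22 mic mm [ 37.6 -89.6] tip z 64.5 toolx mic deg 179.82 F mic [-0.48  0.69] 0.99 op 0.0002
```

View pics/s3.png

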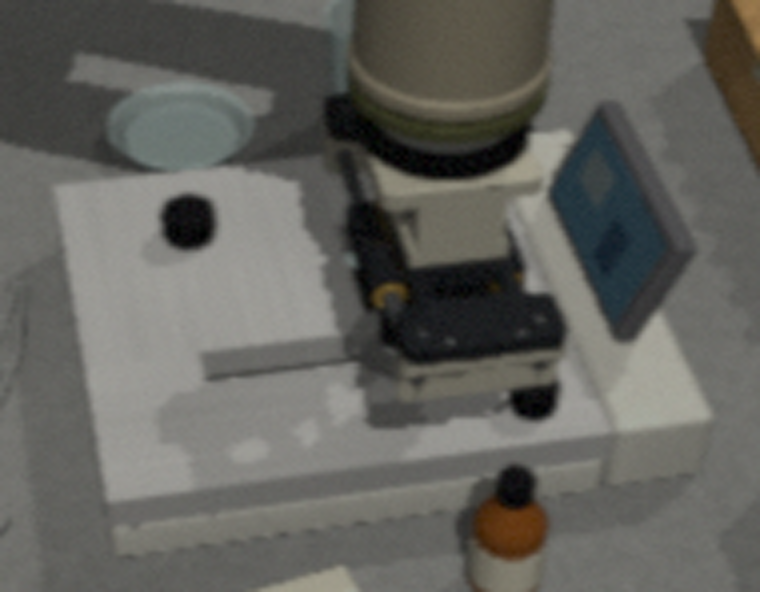

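mount_b is still in place, partly hidden at (535,395), and the hand is to the right of the knob. I push along the second leg.

```bash
python3 -m jog '0 .001 .004 0 0;0 .001 .004 0 0;0 0 .004 0 0;0 0 .004 0 0;0 0 .004 0 0;0 0 .005 0 0;0 0 .005 0 0;0 0 .005 0 0;0 0 .005 0 0;0 0 0 0 0'>/dev/null; python3 st.py; python3 -m jog '0 0 .005 0 0;0 0 .005 0 0;0 0 .005 0 0;0 0 .005 0 0;0 0 .005 0 0;0 0 .005 0 0;0 0 .005 0 0;0 0 .005 0 0;0 0 .003 0 0;0 0 0 0 0'>/dev/null; python3 st.py;python3 - <<'E'
from h import *
a=robot.read_camera("side")["color"][130:290,180:370,::-1]
cv2.imwrite("pics/s4.png",cv2.resize(a,None,fx=4,fy=3.7,interpolation=cv2.INTER_CUBIC))
E
```

```text
t 9.1 mic mm [ 35.6 -48.7] tip z 64.7 toolx mic deg 179.84 F mic [ 0.26 -1.36] 0.48 op 0.0006
t 9.93 mic mm [35.7 -6. ] tip z 64.7 toolx mic deg 179.84 F mic [-0.34 -0.46] 0.24 op 0.0005
```

View pics/s4.png

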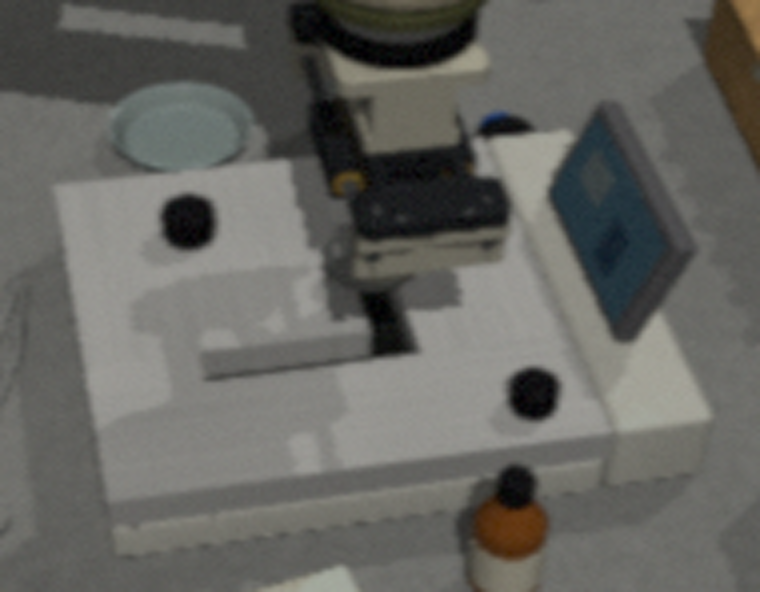

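The holder rounded the corner: the disc's edge is at (340,260) in the second leg and the corner is empty. I push on to the end wall.

```bash
python3 -m jog '0 0 .003 0 0;0 0 .004 0 0;0 0 .004 0 0;0 0 .003 0 0;0 0 .003 0 0;0 0 .002 0 0;0 0 0 0 0;0 0 0 0 0'>/dev/null; python3 st.py; for i in 1 ; do python3 -m jog '0 0 .001 0 0;0 0 .001 0 0;0 0 0 0 0;0 0 0 0 0'>/dev/null; python3 st.py; done
```

```text
t 10.65 mic mm [35.8 12.4] tip z 64.8 toolx mic deg 179.82 F mic [-0.67 -1.32] -0.43 op 0.001
t 10.98 mic mm [35.8 14.2] tip z 64.8 toolx mic deg 179.8 F mic [-0.33 -0.08] -0.19 op 0.0007
```

```bash
python3 -m jog '0 0 .001 0 0;0 0 .001 0 0;0 0 0 0 0;0 0 0 0 0'>/dev/null; python3 st.py; python3 -m jog '0 0 .001 0 0;0 0 0 0 0;0 0 0 0 0'>/dev/null; python3 st.py
```

```text
t 11.32 mic mm [35.8 16.3] tip z 64.8 toolx mic deg 179.81 F mic [-0.1   0.18] 0.04 op 0.0008
t 11.57 mic mm [35.7 17.2] tip z 64.7 toolx mic deg 179.8 F mic [-0.39  0.11] 0.26 op 0.0005
```

```bash
python3 -m jog '0 0 .001 0 0;0 0 0 0 0;0 0 0 0 0'>/dev/null; python3 st.py; python3 -m jog '0 0 .001 0 0;0 0 0 0 0;0 0 0 0 0'>/dev/null; python3 st.py
```

```text
t 11.82 mic mm [35.7 18.3] tip z 64.7 toolx mic deg 179.8 F mic [-0.16  0.48] 0.4 op 0.0005
t 12.07 mic mm [35.7 19.2] tip z 64.7 toolx mic deg 179.8 F mic [ 0.76 -0.51] -0.32 op 0.0004
```

```bash
python3 -m jog '0 0 .001 0 0;0 0 0 0 0;0 0 0 0 0'>/dev/null; python3 st.py; python3 -m jog '0 0 .001 0 0;0 0 0 0 0;0 0 0 0 0'>/dev/null; python3 st.py; python3 - <<'E'
from h import *
for n,(r,c) in {"side":((130,250),(200,350)),"top":((120,265),(210,345))}.items():
    a=robot.read_camera(n)["color"][r[0]:r[1],c[0]:c[1],::-1]
    cv2.imwrite(f"pics/5{n}.png",cv2.resize(a,None,fx=4,fy=4,interpolation=cv2.INTER_CUBIC))
E
```

```text
t 12.32 mic mm [35.8 20.3] tip z 64.7 toolx mic deg 179.8 F mic [ 0.24 -1.24] -1.3 op 0.0006
t 12.57 mic mm [35.9 21. ] tip z 64.9 toolx mic deg 179.8 F mic [ 0.03 -1.81] 1.84 op 0.0005
```

View pics/5side.png

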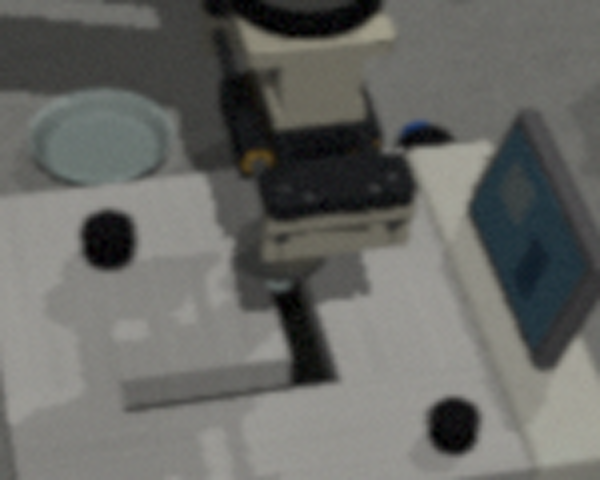

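The disc is near the end with a sliver of the lens still seen at (278,287), and the force is just rising. A little more.

```bash
python3 -m jog '0 0 .001 0 0;0 0 0 0 0;0 0 0 0 0'>/dev/null; python3 st.py; python3 -m jog '0 0 .0005 0 0;0 0 0 0 0;0 0 0 0 0'>/dev/null; python3 st.py
```

```text
t 12.92 mic mm [36.1 21.7] tip z 65.3 toolx mic deg 179.79 F mic [-1.98 -4.98] 3.68 op 0.0006
t 13.17 mic mm [36.1 22. ] tip z 65.5 toolx mic deg 179.78 F mic [-2.26 -5.43] 5.79 op 0.0004
```

Wall reached. I back away, lift clear and look.

```bash
python3 -m jog '0 0 -.002 0 0;0 0 -.004 0 0;0 0 -.008 0 0;0 0 -.01 0 0;0 0 0 -.02 0;0 0 0 -.04 0;0 0 0 -.04 0;0 0 0 -.03 0;0 .03 -.01 0 0;0 .03 -.01 0 0'>/dev/null; python3 -m jog '0 .036 0 0 0;0 .036 0 0 0;0 .036 0 0 0;0 .036 0 0 0;0 .036 0 0 0;0 0 0 0 0;0 0 0 0 0;0 0 0 0 0'>/dev/null;python3 st.py; python3 - <<'E'
from h import *
im=[]
for n,(r,c) in {"side":((155,275),(190,340)),"top":((120,240),(210,345))}.items():
    a=robot.read_camera(n)["color"][:,:,::-1]; cv2.imwrite(f"pics/f{n}.png",a)
    im.append(cv2.resize(a[r[0]:r[1],c[0]:c[1]],None,fx=2.8,fy=2.8*1.5,interpolation=cv2.INTER_CUBIC))
cv2.imwrite("pics/f.png",np.hstack(im))
E
```

```text
t 14.67 mic mm [-203.9  -20.9] tip z 195.3 toolx mic deg 179.76 F mic [0.34 0.21] 0.78 op 0.0004
```

View pics/f.png

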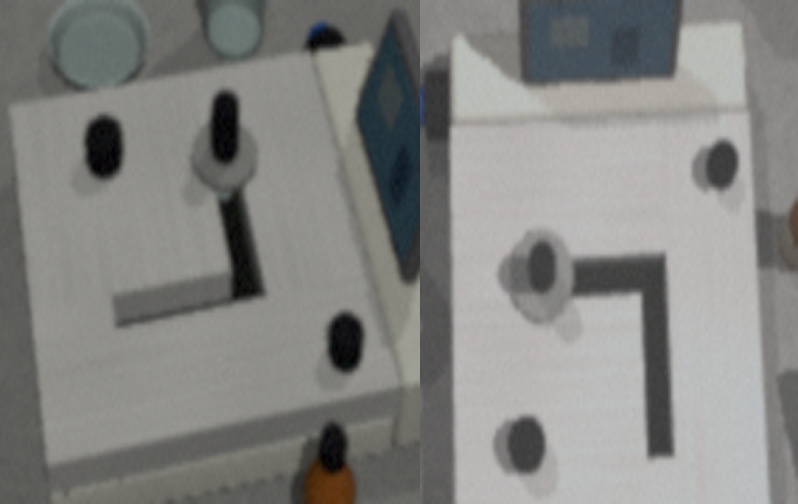

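The holder is flat at the end of the slot, knob at (542,266) in the right-hand view, and the rest of the slot is empty. A numeric check before handing in.

```bash
python3 - <<'E'
from h import *
f=np.load("fit.npz");R,o=f["R"],f["o"]
T,S=robot.read_camera("top"),robot.read_camera("side")
k,e=tri(T,((542-420)/2.8+209.7,266/4.2+119.6),S,(225/2.8+189.7,105/4.2+154.6));print(k,e,R.T@(k[:2]-o)*1e3)
def blobs(im,n):
    g=cv2.GaussianBlur(cv2.cvtColor(im,cv2.COLOR_BGR2GRAY),(3,3),0); m=(g<60).astype(np.uint8)
    b,l,s,c=cv2.connectedComponentsWithStats(m); r=(210,120,345,265) if n=="top" else (190,150,345,310)
    return [(s[i,4],c[i].round(1)) for i in range(1,b) if 15<s[i,4]<250 and r[0]<c[i][0]<r[2] and r[1]<c[i][1]<r[3]]
for n in("top","side"):
    for q in(n+"0","f"+n): print(q,blobs(cv2.imread(f"pics/{q}.png"),n))
# disc centre: silver disc in top crop (542,276); end wall line
for n,c,p,z in(("top",T,((542-420)/2.8+209.7,276/4.2+119.6),.055),("side",S,(224/2.8+189.7,160/4.2+154.6),.055)): print("disc",n,R.T@(onz(c,p,z)[:2]-o)*1e3)
E
```

```text
[0.60879148 0.03370306 0.0880187 ] 0.002601147564113967 [33.64556211 46.42441959]
top0 [(np.int32(113), array([214.9, 144.7])), (np.int32(36), array([317. , 158.9]))]
ftop [(np.int32(98), array([215.1, 144.9]))]
side0 [(np.int32(57), array([305.1, 163.5])), (np.int32(147), array([226.6, 189.6])), (np.int32(213), array([275.3, 213.6])), (np.int32(166), array([244.5, 219.7])), (np.int32(129), array([312.9, 236.1]))]
fside [(np.int32(55), array([305.2, 163.5])), (np.int32(144), array([269.8, 185.3])), (np.int32(146), array([226.6, 189.7])), (np.int32(199), array([275.3, 213.8])), (np.int32(127), array([312.9, 236. ]))]
disc top [34.36270154 46.32330623]
disc side [33.94119449 41.26819321]
```

```bash
python3 -c "
from plant import robot
print(robot.close_job())"
```

```text
the job is handed in; nothing more can be done
None
```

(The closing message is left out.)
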